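# Clamp a plaster mould in the bench press and stow its crank handle

### The job

Clamp the two-part plaster mould in the green bench press ready for casting: swing the red folding handle of the handwheel out until it stands up, crank the wheel clockwise until the pad bears on the mould and the crank has gone distinctly stiff, about two-thirds heavier than when it runs free, and stop there, because plaster cracks if it is overtightened. Then fold the handle back down flat on the wheel and let go, leaving the mould clamped, its halves in line, and everything else on the table where it is.

Things in the scene. Friction and masses are not known exactly. Their poses are not given: they have to be found in the camera images.
- press: Green bench press, fixed: base 200 x 230 x 18 mm, two guide posts, crosshead 236 mm long (along y), top 194 mm up; over it a dark handwheel with a vertical axis. The wheel keeps its height; the 19 mm threaded spindle in its hub (up to 43 mm above the rim) sinks with a cross plate and sprung round pad (88 mm) under the crosshead. Origin: underside centre, below the wheel's axis.
- packing: Plywood board 176 x 150 mm, fixed in the press, that the mould lies on. Origin: underside centre, sunk in the press's base.
- mould_upper: Upper half of the off-white plaster mould, 150 x 116 x 35 mm, loose on the lower half; brown pour hole near its -x end. Origin: centre of its underside. At the start the pad hangs 3 to 21 mm above its top; how far is not given.
- mould_lower: Lower half of the mould, 150 x 116 x 35 mm, loose on the packing board. Origin: centre of its underside.
- wheel_centre (a point): Centre of the handwheel, on its vertical axis, level with the top of its rim (222 mm above the table). The rim is round bar 16 mm thick, 178 mm over all; its spokes and hub (48 mm) lie below the rim's top.
- handle_pivot (a point): Middle of the hinge pin of the folding handle on the wheel: 74 mm from the wheel's axis, 12 mm above the rim's top, turning with the wheel. The pin is level and tangent to the wheel, between two lugs 22 mm wide over both and up to 20 mm above the rim's top.
- handle_grip (a point): Middle of the red grip, on its axis, 36 mm from the hinge pin. The grip is a sleeve 21 mm thick, 46 mm long (12 to 58 mm from the pin), that spins freely on the handle. Folded, the handle lies level, pointing from the pin to the wheel's axis, its underside 1.5 mm above the rim's top, its end 16 mm from the axis; swung out, it stands upright over the pin.
- wheel (a joint): Angle of the handwheel, rad; grows clockwise from above, lowering the pad 20 mm a turn. Free drag: 0.65 N m, 8.8 N along the circle at the handle. On the mould the pad's spring adds about 80 N on the mould per rad; the drag rises 4.3 N per 100 N: 12.2 to 16.5 N in all is rightly clamped (80 to 180 N); over 19.5 N (250 N) plaster cracks. It stays where it is left.
- handle (a joint): Fold of the handle, rad: 0 folded flat on the wheel, 1.57 upright, stop at 1.6. A stiff friction hinge (0.15 N m, about 4 N at the grip) with no catch: it stays where it is left, and a push at the grip towards the wheel's axis of more than about 4 N folds it in again.
- jar_red: Dark red glaze jar with a brass cap, 64 mm wide, 95 mm tall; leave it alone. Origin: underside centre.
- jar_pink: Pink glaze jar with a white cap, 60 mm wide, 90 mm tall; leave it alone. Origin: underside centre.
- cup: White plastic cup, 72 mm wide, 85 mm tall; leave it alone. Origin: underside centre.
- vase: Small pink vase, 92 mm wide, 135 mm tall; leave it alone. Origin: underside centre.
- spare_mould: Half of another plaster mould, 110 x 85 x 34 mm, lying on the table; leave it alone. Origin: underside centre.
- glaze_brush: Blue glaze brush 200 mm long, lying on the table; leave it alone. Origin: below its middle.
- rib: Thin wooden shaping rib, 85 x 45 x 6 mm, lying on the table; leave it alone. Origin: underside centre.
Things that resemble listed ones, but are neither listed nor needed, are in the scene too. What is shaped like the mould_lower but orange or turquoise is not meant.

How it is judged (in metres and radians):
On the way, in this order (a step that is already met when the one before it is completed fails the run):
1. the handle has been swung out until it stands up from the wheel (within 15 degrees of fully out) (value of joint handle above 1.34 rad), for 0.2 s.
2. the mould is clamped with 80 to 180 N while the handle is out (value of joint handle above 1.2 rad and contact force between press and mould_upper between 80 and 180 N), for 0.2 s.
At the end, for the whole second after the job is handed in: The handle is folded back flat (joint handle below 0.15 rad), the pad still presses on the mould with 80 to 180 N, the wheel is at rest, the two mould halves are within 5 mm of each other sideways, and nothing is touched (value of joint handle below 0.15 rad and contact force between press and mould_upper between 80 and 180 N and horizontal distance between mould_upper and mould_lower below 0.005 m and velocity of joint wheel between -0.05 and 0.05 rad/s).
It fails at once if the pad presses on the mould with more than 250 N: the plaster cracks (contact force between press and mould_upper above 250 N).
It fails at once if a mould half is shifted by more than 10 mm (distance of any of mould_upper, mould_lower from where it was at the start of the episode above 0.01 m).
It fails at once if something else on the table is pushed more than 30 mm from its place (distance of any of jar_red, jar_pink, cup, vase, spare_mould, glaze_brush, rib from where it was at the start of the episode above 0.03 m).
It also fails if it takes over 72 s, if anything falls off the work surface, if the arm or the gripper's body presses on something with over 40 N, if the wrist force passes 120 N, or if a joint passes its speed limit or range.

### The arm

A 6-joint arm with a two-finger parallel gripper is mounted at the origin on the work surface. World frame = base frame: x ahead of the robot, y to its left, z up, the work surface at z = 0. Lengths are in mm, angles in rad, forces in N, time in s.
With the tool pointing down it reaches from about 400 to 925 mm from the base axis. Payload 12.5 kg.
Tool frame: the origin (TCP) lies between the finger pads; the fingertips stand 25 mm ahead of it and the grasp point (between the pads) lies 6 mm ahead of it; z points along the fingers, y is the line along which they close (so a half turn about z gives the same grasp; the last joint's range is limited). The gripper opens to 95 mm and grips with 3 to 60 N. Pads are 20 mm wide; open, the fingers measure 119 mm over their backs; the gripper's body (75 mm by 180 mm) begins 59 mm behind the grasp point.
Start: joints at [-1.456, 0.491, 1.559, -0, 1.092, -0.106], TCP at [136.903, -609.837, 239.661] pointing down, gripper open.
Joint ranges: [-3.1, 3.1], [-0.84, 2.19], [0.05, 2.79], [-1.13, 4.28], [0.06, 2.93], [-2.69, 2.69]. Speed limits (rad/s): [2.22, 2.22, 2.79, 3.14, 3.14, 3.14].

### API

Orientations are given as [roll, pitch, yaw] about the fixed x, y, z axes, in that order (R = Rz(yaw) Ry(pitch) Rx(roll)).
In Python, from cell import state, read_camera, job_done, cut_out gives the robot as it stands. The module is installed in compiled form; this text tells all that it offers.
- The arm moves only by the tool jog_arm, never from a script. Its argument "motion" is a list of rows, each a list of 2 entries, a list of its own where there are three numbers: the shift along the tool's x, y, z in mm, then the turn about the tool's z in rad. A call has 1 to 5 rows; each row is the pose to reach, as a shift and turn from the pose commanded when the call began, along the tool's axes at that moment; what a row does not reach only later rows make up. A row lasts 1/10 s, in which the tool goes at most 50 mm and 8.59 degrees, less where a joint would pass 70% of its speed; a pose out of reach is approached as far as the arm can. A call with a gripper value outside its range is refused whole. "grip" is the closure, from 0 (fully open) to 1 (shut), set as the call begins (left out, the last holds). The fingers move at their own pace and stop on an object; the grip force is fixed at half the most. Time passes only in rows, so rows that repeat a pose let the fingers close. It gives the time, the measured TCP pose, the force, the opening and the grip force at its end, in the units of the state.
- state(): the state, without advancing time (a new reading comes with each control period).
- read_camera(name): name is "scene" or "top" or "wrist"; returns a dict with "img" (480x640x3 uint8, blue, green, red), "vertical_fov" (degrees; the focal length in pixels is half the picture's height over the tangent of half this angle, whatever the lens; pixels are square), "cx", "cy" (the principal point, pixels), "extrinsics" (4x4, takes a point from camera to world coordinates). Camera axes: x right, y up, looking along -z (the intrinsics and any distortion apply to the point x, -y, -z); pixel columns grow to the right and rows downward; lengths in mm; the calibration is good to about 2 mm. A picture is of the moment at which its call begins. There is no depth.
- job_done(): hands the job in; it is judged then, once.
Trained networks look in a picture, given as the dict that the camera call returned (one of the last four; its "shot" number tells which), for a name from the list of things; names that differ only in an ending like _2 or _b are one class to them, and where a whole thing is asked for, a point or a joint stands for the part that bears it (a point fixed in the world has none). Each returns a list of dicts, best first, with "p" (0 to 1); they miss things now and then, are a little off and sometimes report something else, mostly with a low value. They report only what shows in the picture. A call takes as long as a camera call. They do not tell look-alikes from the thing itself.
- cut_out(name, picture): "region" (480x640 bool, what is visible of it) and "box" ([left, top, right, bottom] in pixels, round what is visible of it).
The state is a dict: "t": time; "joints": joint angles; "qvel": joint speeds; "tau": joint torques, N m; "eef_pos": TCP position; "tcp_rot": TCP orientation; "ft_force": force on the tool from outside, world axes, zero at the start; "moment": the same for the moment, N m; "opening": opening from 0.0 (shut) to 1.0 (fully open); "grip_force": force on a finger pad.
Only numpy, scipy, OpenCV 4.12 (cv2) and the standard library are available. Lean on these libraries where they do the work, as an engineer would, in place of code of your own. Each camera call takes 0.05 s, during which the arm holds its last target. There are 200 camera calls.

## Working session

There is one attempt and no reset: what is moved stays moved. The work goes in short steps, Python scripts to look and compute and a tool call to move; the robot and the scene stay as the last step left them, time stands still between calls to the robot, and variables do not carry over. Pictures are saved under pics/ and viewed, at most 10 in all, crops included, and the job is handed in when it is done.

Besides the shell and the picture viewer there is one more tool, called after "Call:" by a JSON object that holds its "fn" and its "kwargs". jog_arm: Moves the arm, as the interface text tells. Its arguments: {"type":"object","properties":{"motion":{"type":"array"},"grip":{"type":"number"}},"required":["motion"]}

```bash
mkdir -p pics
cat > h.py <<'E'
import numpy as np, cv2
from cell import state, read_camera, job_done, cut_out
def K(p):
    f=240/np.tan(np.radians(p["vertical_fov"]/2)); return f,p["cx"],p["cy"]
def proj(p,P):
    f,cx,cy=K(p); E=np.array(p["extrinsics"]); c=np.linalg.inv(E)@np.append(P,1)
    return np.array([cx+f*c[0]/-c[2], cy-f*c[1]/-c[2]])
def back(p,uv,z):
    f,cx,cy=K(p); E=np.array(p["extrinsics"])
    d=E[:3,:3]@np.array([(uv[0]-cx)/f,-(uv[1]-cy)/f,-1]); o=E[:3,3]
    return o+d*(z-o[2])/d[2]
E
python3 - <<'E'
from h import *
s=state(); print({k:np.round(v,3).tolist() for k,v in s.items()})
for n in("scene","top"):
    p=read_camera(n); cv2.imwrite(f"pics/{n}0.png",p["img"]); print(n,p.keys(),p["vertical_fov"],np.round(p["extrinsics"],2).tolist())
    for o,z in(("press",194),("wheel",222),("handle",234),("mould_upper",100),("jar_red",95),("vase",135),("cup",85),("jar_pink",90)):
        for d in cut_out(o,p)[:2]:
            ys,xs=np.nonzero(d["region"]); c=(xs.mean(),ys.mean()); print(o,round(d["p"],2),np.round(d["box"]),np.round(c),np.round(back(p,c,z)))
E
```

```text
{'t': 0.0, 'joints': [-1.456, 0.492, 1.559, 0.0, 1.092, -0.106], 'qvel': [0.0, 0.001, 0.001, -0.001, -0.0, -0.002], 'tau': [0.001, -61.266, -25.818, 0.069, 0.048, -0.0], 'eef_pos': [136.869, -609.601, 239.044], 'tcp_rot': [-3.14, -0.0, 0.221], 'ft_force': [-0.07, 0.205, -0.483], 'moment': [0.001, -0.009, 0.047], 'grip_force': 0.0, 'opening': 0.999}
scene dict_keys(['img', 'vertical_fov', 'cx', 'cy', 'extrinsics', 'shot']) 42.816293594825645 [[-0.36, -0.51, 0.78, 1856.39], [0.93, -0.21, 0.29, 499.38], [0.02, 0.84, 0.55, 1105.03], [0.0, 0.0, 0.0, 1.0]]
press 0.86 [234. 207. 322. 304.] [277. 252.] [650. -41. 194.]
wheel 0.65 [246. 206. 311. 244.] [278. 224.] [561. -75. 222.]
mould_upper 0.85 [254. 252. 294. 286.] [276. 270.] [604. -65. 100.]
jar_red 0.8 [139. 240. 166. 278.] [151. 257.] [ 680. -418.   95.]
vase 0.87 [153. 207. 183. 251.] [167. 229.] [ 586. -418.  135.]
cup 0.71 [468. 292. 497. 330.] [481. 309.] [538. 491.  85.]
jar_pink 0.89 [440. 318. 463. 355.] [452. 335.] [674. 438.  90.]
top dict_keys(['img', 'vertical_fov', 'cx', 'cy', 'extrinsics', 'shot']) 46.921226041758466 [[-0.03, 1.0, -0.07, 340.66], [-1.0, -0.03, 0.01, 9.38], [0.01, 0.07, 1.0, 1610.69], [0.0, 0.0, 0.0, 1.0]]
press 0.63 [300. 162. 404. 257.] [354. 204.] [534. -84. 194.]
wheel 0.56 [321. 164. 391. 232.] [356. 198.] [545. -88. 222.]
handle 0.56 [328. 193. 349. 204.] [338. 199.] [542. -44. 234.]
mould_upper 0.65 [330. 169. 382. 241.] [352. 202.] [552. -87. 100.]
jar_red 0.78 [467. 166. 494. 190.] [481. 177.] [ 615. -447.   95.]
vase 0.76 [476. 204. 511. 238.] [493. 220.] [ 489. -463.  135.]
cup 0.93 [131. 216. 166. 240.] [148. 231.] [487. 479.  85.]
jar_pink 0.9 [154. 172. 184. 202.] [169. 187.] [609. 419.  90.]
```

View pics/scene0.png

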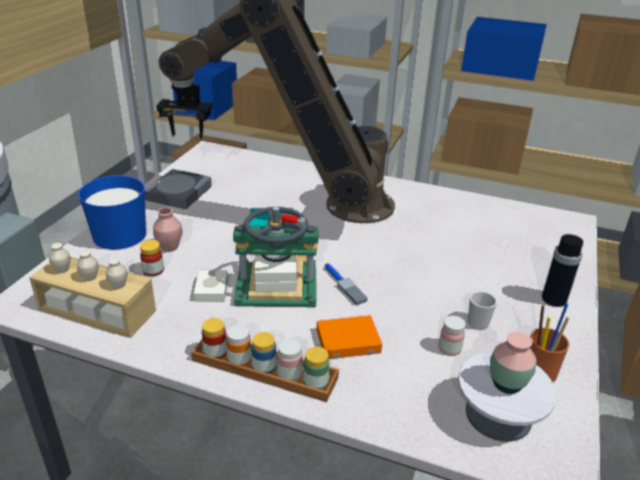

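View pics/top0.png

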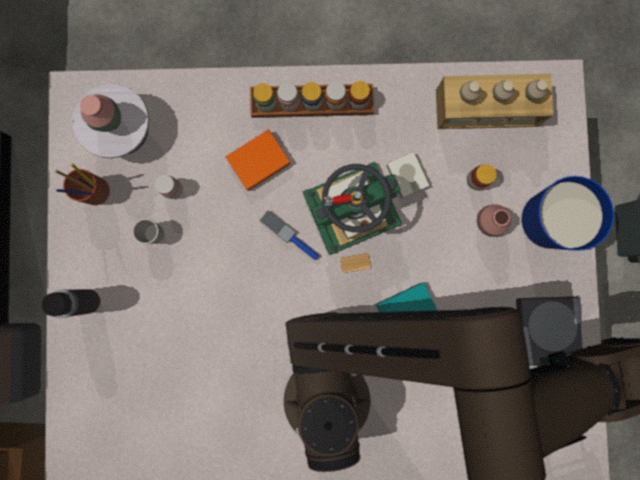

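Top view: the press is at (355,203), its wheel is centred at about (356,198), and the red handle at (338,199) points left from the axis (+y). The only off-white mould is the one in the press. The orange slab at (258,160) and the turquoise one at (410,298) are decoys. I'll move over the press for a wrist view.

Call:
{"fn": "jog_arm", "kwargs": {"motion": [[[510,-420,-160],0],[[510,-420,-160],0],[[510,-420,-160],0],[[510,-420,-160],0],[[510,-420,-160],0]], "grip": 0.3}}

```text
t: 1.4
eef_pos: [286.9, -416.4, 299.1]
tcp_rot: [3.141, -0.0, 0.22]
ft_force: [1.3, -0.7, 1.1]
opening: 0.709
grip_force: 0.0
```

Call:
{"fn": "jog_arm", "kwargs": {"motion": [[[315,-258,-98],-0.15],[[315,-258,-98],-0.3],[[315,-258,-98],-0.45],[[315,-258,-98],-0.6],[[315,-258,-98],-0.75]]}}

```text
t: 1.9
eef_pos: [436.7, -224.8, 357.8]
tcp_rot: [3.141, 0.0, 0.977]
ft_force: [0.5, -1.0, -1.0]
opening: 0.701
grip_force: 0.0
```

Call:
{"fn": "jog_arm", "kwargs": {"motion": [[[155,9,-40],-0.15],[[155,9,-40],-0.3],[[155,9,-40],-0.45],[[155,9,-40],-0.57],[[155,9,-40],-0.57]]}}

```text
t: 2.4
eef_pos: [531.5, -102.2, 397.1]
tcp_rot: [3.141, 0.0, 1.545]
ft_force: [-0.3, -1.4, -0.0]
opening: 0.701
grip_force: 0.0
```

Run:
```python
from h import *
s=state(); print(s["eef_pos"],s["tcp_rot"],s["joints"])
p=read_camera("wrist"); cv2.imwrite("pics/w1.png",p["img"]); print(p["vertical_fov"],p["cx"],p["cy"],np.round(p["extrinsics"],3).tolist())
for o,z in(("wheel",222),("handle",234)):
    for d in cut_out(o,p)[:2]:
        ys,xs=np.nonzero(d["region"]); c=(xs.mean(),ys.mean()); print(o,round(d["p"],2),np.round(d["box"]),np.round(c),np.round(back(p,c,z),1))
        if o=="handle":
            r=cv2.minAreaRect(np.c_[xs,ys].astype(np.float32)); print(r,[np.round(back(p,b,z)) for b in cv2.boxPoints(r)])
```

```text
[ 531.5369386  -102.22133675  397.09340402] [3.14114338e+00 1.58465447e-04 1.54540999e+00] [-3.12033642e-01  2.44954316e-01  1.52110163e+00 -2.54588688e-05
  1.37506096e+00 -2.86642399e-01]
67.81696587812408 322.8153640070193 239.3240228964649 [[1.0, 0.023, 0.007, 533.697], [-0.024, 0.965, 0.262, -27.981], [-0.0, -0.263, 0.965, 542.021], [0.0, 0.0, 0.0, 1.0]]
wheel 0.6 [245. 108. 435. 298.] [340. 199.] [547.9 -77.4 222. ]
wheel 0.36 [320. 142. 349. 198.] [335. 168.] [543.6 -49.8 222. ]
handle 0.67 [319. 115. 351. 197.] [334. 161.] [542.6 -43.2 234. ]
((333.1199951171875, 155.8400115966797), (79.47881317138672, 24.890159606933594), 81.8698959350586) [array([528.,  -9., 234.]), array([548.,  -7., 234.]), array([557., -71., 234.]), array([536., -74., 234.])]
```

View pics/w1.png

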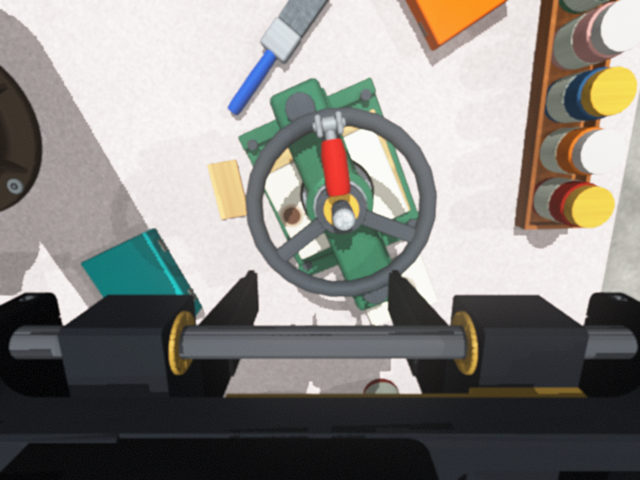

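The handle is folded, with the hinge at (329,125), the red grip at (336,168) and the spindle top at (343,217). I'll refine these with a rim fit and the red pixels.

Run:
```python
from h import *
from scipy.optimize import least_squares
p=read_camera("wrist"); s=state(); print(s["eef_pos"])
img=p["img"]; m=cut_out("wheel",p)[0]["region"].astype(np.uint8)
cn=max(cv2.findContours(m,cv2.RETR_EXTERNAL,cv2.CHAIN_APPROX_NONE)[0],key=len)[:,0]
P=np.array([back(p,c,214)[:2] for c in cn if c[1]<285])
f=least_squares(lambda q:np.hypot(P[:,0]-q[0],P[:,1]-q[1])-q[2],[548,-85,89],loss="soft_l1"); print("rim",f.x,np.abs(f.fun).mean())
hsv=cv2.cvtColor(img,cv2.COLOR_BGR2HSV); r=((hsv[...,0]<8)|(hsv[...,0]>172))&(hsv[...,1]>150)&(hsv[...,2]>90)
r[:130]=0;r[210:]=0;r[:,:300]=0;r[:,370:]=0
ys,xs=np.nonzero(r); q=np.array([back(p,c,234)[:2] for c in zip(xs,ys)]); c=q.mean(0); v=np.linalg.svd(q-c,full_matrices=False)[2][0]
t=(q-c)@v; print("grip",c,v,np.percentile(t,[1,99]),"rows",ys.min(),ys.max())
print("pin",back(p,(329,126),234))
print("tips expected",[proj(p,np.array([s["eef_pos"][0]+d,s["eef_pos"][1],s["eef_pos"][2]-25])) for d in(-33,33)])
```

```text
[ 530.15153924 -104.63122356  396.74761387]
rim [548.57543024 -87.67888918  88.22150163] 0.5830826136769937
grip [543.49575282 -48.79036717] [ 0.12803631 -0.99176948] [-22.49592883  22.70701347] rows 135 192
pin [538.271234   -17.48117048 234.        ]
tips expected [array([258.07216945, 294.46158394]), array([386.46613934, 290.60969661])]
```

Axis ≈ (548.5, -87.7), grip ≈ (543.5, -49.4), pointing inwards along (0.128, -0.992). I'll go above it with the fingers tangential, then down.

Call:
{"fn": "jog_arm", "kwargs": {"motion": [[[55.5,12,40],-0.15],[[55.5,12,80],-0.158],[[55.5,12,115],-0.158],[[55.5,12,115],-0.158],[[55.5,12,115],-0.158]], "grip": 0.4}}

```text
t: 3.15
eef_pos: [544.6, -49.5, 282.9]
tcp_rot: [-3.142, 0.0, 1.697]
ft_force: [-0.1, -0.6, 0.9]
opening: 0.604
grip_force: 0.0
```

Run:
```python
from h import *
p=read_camera("wrist"); s=state(); print(s["eef_pos"],s["tcp_rot"])
cv2.imwrite("pics/w2.png",p["img"])
```

```text
[545.02747282 -49.55125996 283.85627693] [3.13954923e+00 8.49748335e-04 1.69698169e+00]
```

View pics/w2.png

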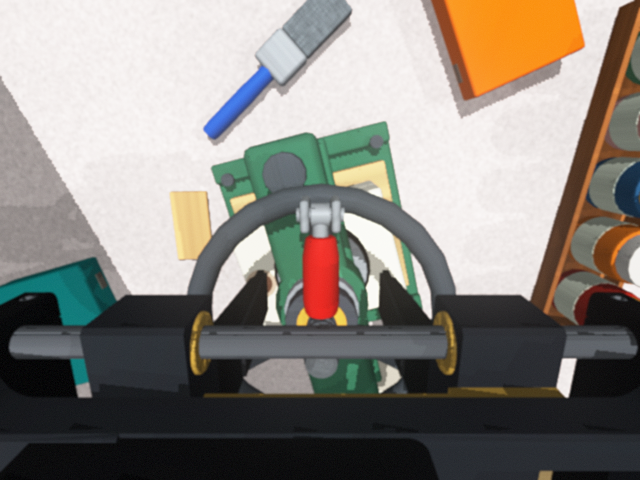

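The fingers straddle the red grip evenly (fingers at columns 255 and 385, grip at 321). Now down and close.

Call:
{"fn": "jog_arm", "kwargs": {"motion": [[[0,-0.5,18],0],[[0,-0.5,34],0],[[0,-0.5,34],0],[[0,-0.5,34],0]]}}

```text
t: 3.6
eef_pos: [544.6, -49.3, 249.8]
tcp_rot: [3.139, 0.001, 1.698]
ft_force: [-0.6, 1.0, -0.1]
opening: 0.598
grip_force: 0.0
```

Call:
{"fn": "jog_arm", "kwargs": {"motion": [[[0,0,0],0],[[0,0,0],0],[[0,0,0],0],[[0,0,0],0],[[0,0,0],0]], "grip": 1}}

```text
t: 4.1
eef_pos: [544.0, -48.7, 248.1]
tcp_rot: [3.142, 0.0, 1.699]
ft_force: [-1.0, -0.5, 0.3]
opening: 0.236
grip_force: 0.4
```

Call:
{"fn": "jog_arm", "kwargs": {"motion": [[[0,0,0],0],[[0,0,0],0],[[0.5,0,-6],0],[[2,0,-12],0],[[5,0,-18],0]]}}

```text
t: 4.6
eef_pos: [542.7, -43.5, 265.5]
tcp_rot: [-3.139, -0.001, 1.699]
ft_force: [-3.0, 0.2, -13.6]
opening: 0.212
grip_force: 30.0
```

Call:
{"fn": "jog_arm", "kwargs": {"motion": [[[3.5,0,-5],0],[[8,0,-9.5],0],[[13,0,-13],0],[[18.5,0,-16],0],[[24.5,0,-17.5],0]]}}

```text
t: 5.1
eef_pos: [539.9, -20.1, 284.4]
tcp_rot: [-3.141, 0.003, 1.699]
ft_force: [-7.7, -10.3, -3.3]
opening: 0.214
grip_force: 29.9
```

Call:
{"fn": "jog_arm", "kwargs": {"motion": [[[3,0,-0.5],0],[[6.5,0,-0.5],0],[[6.5,0,-0.5],0],[[6.5,0,-0.5],0]]}}

```text
t: 5.5
eef_pos: [539.3, -13.7, 285.7]
tcp_rot: [3.14, 0.003, 1.699]
ft_force: [-7.5, -8.5, 2.4]
opening: 0.215
grip_force: 29.9
```

Run:
```python
from h import *
p=read_camera("wrist"); s=state(); print(s["eef_pos"],s["tcp_rot"],s["ft_force"])
q=read_camera("scene"); c=proj(q,np.array([540,-14,265])); print(c)
i=q["img"][180:320,200:360]; cv2.imwrite("pics/c3.png",np.hstack([cv2.resize(p["img"],(400,300)),cv2.resize(i,(400,300))]))
```

```text
[539.32547648 -13.73868677 285.70694822] [3.14022476e+00 2.65202689e-03 1.69892251e+00] [-7.01199479 -6.70698726  1.40334745]
[301.96965465 211.36737989]
```

View pics/c3.png

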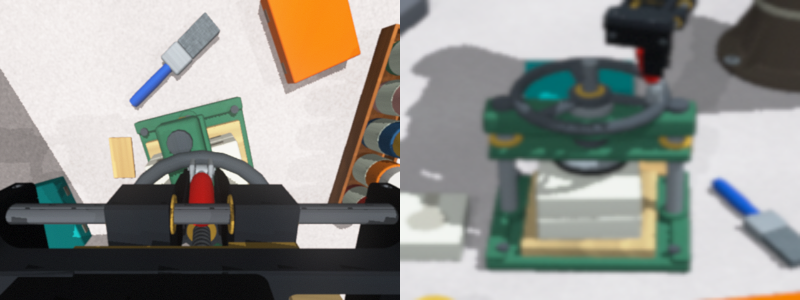

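The handle stands up: the red grip is upright in the gripper at (650,65) of the right-hand crop. Now I'll crank clockwise (tool x is outward, tool y is clockwise), tracking a 73 mm circle.

Call:
{"fn": "jog_arm", "kwargs": {"motion": [[[-2,9,0],0],[[-5.5,22,0],0],[[-11.5,36.5,0],0],[[-20,48,0],0],[[-30,57.5,0],0]]}}

```text
t: 6.1
eef_pos: [601.4, -33.6, 286.1]
tcp_rot: [3.137, -0.002, 1.699]
ft_force: [-2.5, 10.2, 3.0]
opening: 0.216
grip_force: 30.4
```

```bash
cat >> h.py <<'E'
def rep():
    s=state(); d=np.array(s["eef_pos"][:2])-[548.5,-87.7]; r=np.hypot(*d); e=d/r; t=np.array([e[1],-e[0]]); F=np.array(s["ft_force"])
    a=np.array([-.128,.992]); b=np.array([.992,.128])
    print("t",round(s["t"],2),"r",round(r,1),"psi",round(np.degrees(np.arctan2(d@b,d@a)),1),"Fr",round(F[:2]@e,1),"Ft(cw resist)",round(-F[:2]@t,1),"Fz",round(F[2],1),"z",round(s["eef_pos"][2],1),"tilt",np.round(s["tcp_rot"],3),"qv",round(np.abs(s["qvel"]).max(),3),"M",np.round(s["moment"],2))
E
python3 -c "from h import *; rep()"
```

```text
t 6.1 r 75.7 psi 51.7 Fr 5.6 Ft(cw resist) 8.9 Fz 3.0 z 286.1 tilt [ 3.137e+00 -2.000e-03  1.699e+00] qv 0.276 M [ 1.54 -0.1  -0.01]
```

Call:
{"fn": "jog_arm", "kwargs": {"motion": [[[-10.5,6.5,0],0],[[-22,11.5,0],0],[[-34.5,14.5,0],0],[[-47,15,0],0],[[-60,13.5,0],0]]}}

```text
t: 6.6
eef_pos: [620.9, -91.7, 286.2]
tcp_rot: [3.141, -0.002, 1.699]
ft_force: [-14.3, 10.5, 9.9]
opening: 0.21
grip_force: 30.4
```

```bash
python3 -c "from h import *; rep()"
```

```text
t 6.6 r 72.5 psi 100.5 Fr -14.8 Ft(cw resist) 9.7 Fz 9.9 z 286.2 tilt [ 3.141e+00 -2.000e-03  1.699e+00] qv 0.204 M [ 1.52  2.85 -0.11]
```

Call:
{"fn": "jog_arm", "kwargs": {"motion": [[[-12,-5.5,0],0],[[-23.5,-11.5,0],0],[[-33.5,-19,0],0],[[-42.5,-28.5,0],0],[[-49.5,-39,0],0]]}}

```text
t: 7.1
eef_pos: [588.2, -143.4, 286.3]
tcp_rot: [3.14, -0.007, 1.699]
ft_force: [-8.7, 29.1, 10.8]
opening: 0.21
grip_force: 30.6
```

```bash
python3 -c "from h import *; rep()"
```

```text
t 7.1 r 68.4 psi 151.9 Fr -28.7 Ft(cw resist) 9.8 Fz 10.8 z 286.3 tilt [ 3.14  -0.007  1.699] qv 0.192 M [ 5.19  1.89 -0.03]
```

Call:
{"fn": "jog_arm", "kwargs": {"motion": [[[1.5,-1,0],0],[[2.6,-1.5,0],0],[[2.6,-1.5,0],0]]}}

```text
t: 7.4
eef_pos: [586.7, -143.1, 286.4]
tcp_rot: [3.14, -0.001, 1.699]
ft_force: [-9.0, 9.1, 7.7]
opening: 0.208
grip_force: 30.2
```

Run:
```python
from h import *
rep()
q=read_camera("scene"); p=read_camera("wrist")
i=q["img"][180:320,200:360]; cv2.imwrite("pics/c4.png",np.hstack([cv2.resize(p["img"],(400,300)),cv2.resize(i,(400,300),interpolation=cv2.INTER_CUBIC)]))
```

```text
t 7.4 r 67.3 psi 152.8 Fr -12.6 Ft(cw resist) -2.3 Fz 7.7 z 286.4 tilt [ 3.140e+00 -1.000e-03  1.699e+00] qv 0.005 M [ 1.43  1.9  -0.11]
```

View pics/c4.png

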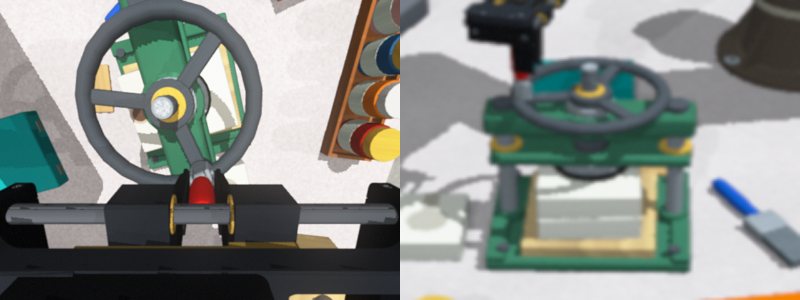

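Run:
```python
from h import *
from scipy.optimize import least_squares
p=read_camera("wrist"); rep()
m=cut_out("wheel",p)[0]["region"].astype(np.uint8); m[285:]=0
cn=max(cv2.findContours(m,cv2.RETR_EXTERNAL,cv2.CHAIN_APPROX_NONE)[0],key=len)[:,0]
cn=cn[(cn[:,1]<260)&(cn[:,1]>3)]
P=np.array([back(p,c,214)[:2] for c in cn])
f=least_squares(lambda q:np.hypot(P[:,0]-q[0],P[:,1]-q[1])-q[2],[548,-85,89],loss="soft_l1"); print("rim",f.x,np.abs(f.fun).mean())
print("spindle top px",proj(p,np.array([548.5,-87.7,262])),"pin",back(p,(323,272),234), "rim bottom of img", cn[:,1].max())
```

```text
t 7.55 r 67.3 psi 152.7 Fr -12.5 Ft(cw resist) -2.8 Fz 8.4 z 286.4 tilt [ 3.140e+00 -1.000e-03  1.699e+00] qv 0.001 M [ 1.43  1.89 -0.03]
rim [550.63177101 -76.66295833  81.64111832] 11.879810257985266
spindle top px [256.21634322 174.01125493] pin [ 587.18198056 -142.29541582  234.        ] rim bottom of img 259
```

The force pattern (a constant offset along tool x) suggests the handle sits off-centre in the pads after the swing. I'll open, look and re-centre.

Call:
{"fn": "jog_arm", "kwargs": {"motion": [[[0,0,0],0],[[0,0,0],0],[[0,0,0],0],[[0,0,0],0]], "grip": 0.55}}

```text
t: 8.0
eef_pos: [587.5, -145.0, 284.5]
tcp_rot: [3.14, 0.001, 1.699]
ft_force: [0.0, 0.5, 0.1]
opening: 0.44
grip_force: 0.0
```

Call:
{"fn": "jog_arm", "kwargs": {"motion": [[[10,0,-20],0],[[20,0,-40],0],[[40,0,-60],0],[[60,0,-60],0],[[60,0,-60],0]]}}

```text
t: 8.5
eef_pos: [579.4, -83.8, 344.8]
tcp_rot: [3.14, 0.0, 1.7]
ft_force: [-0.2, 0.1, -0.0]
opening: 0.45
grip_force: 0.0
```

Run:
```python
from h import *
s=state(); print(s["eef_pos"],s["ft_force"])
p=read_camera("wrist"); cv2.imwrite("pics/w5.png",p["img"])
for r in(0,74):
  for z in(234,292): print(r,z,proj(p,np.array([548.5+r*.453*1.21*0+r*np.sin(np.radians(152.8-7.36)),-87.7+r*np.cos(np.radians(152.8-7.36)),z])))
hsv=cv2.cvtColor(p["img"],cv2.COLOR_BGR2HSV); r=((hsv[...,0]<8)|(hsv[...,0]>172))&(hsv[...,1]>150)&(hsv[...,2]>90); r[:,:180]=0;r[:,430:]=0
ys,xs=np.nonzero(r); print(xs.min(),xs.max(),ys.min(),ys.max(),xs.mean(),ys.mean())
```

```text
[579.41414602 -83.81887751 344.83002445] [-0.16388408  0.11176869 -0.04805261]
0 234 [280.33750797 245.12928344]
0 292 [269.12296836 272.54586166]
74 234 [325.3572098  324.82831173]
74 292 [326.06935952 369.75786917]
308 336 360 384 322.1166936790924 370.6061588330632
```

View pics/w5.png

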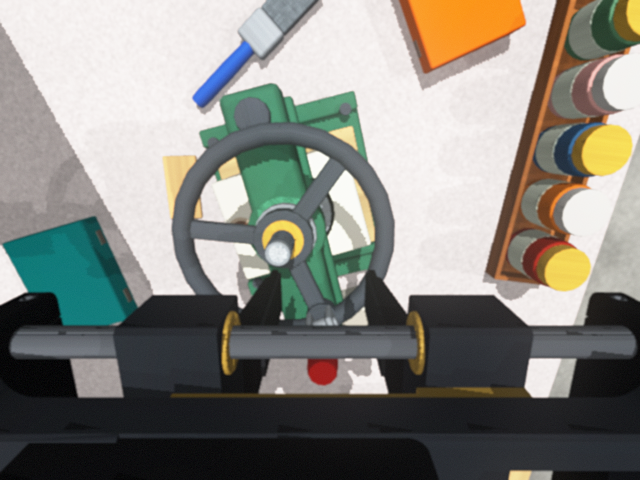

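The handle's top shows at (322,371), while an upright handle should be at (326,370), so it stands upright, and the TCP was about 4 mm off along tool x. I'll re-grip centred.

Call:
{"fn": "jog_arm", "kwargs": {"motion": [[[-40,0.5,0],0],[[-65.5,0.5,10],0],[[-65.5,0.5,40],0],[[-65.5,0.5,66],0],[[-65.5,0.5,66],0]]}}

```text
t: 9.05
eef_pos: [587.2, -151.1, 274.4]
tcp_rot: [-3.136, -0.003, 1.698]
ft_force: [-0.2, 0.3, -0.6]
opening: 0.452
grip_force: 0.0
```

Call:
{"fn": "jog_arm", "kwargs": {"motion": [[[0,0,0],0],[[0,0,0],0],[[0,0,0],0],[[0,0,0],0],[[0,0,0],0]], "grip": 1}}

```text
t: 9.55
eef_pos: [588.1, -150.3, 279.2]
tcp_rot: [3.141, 0.001, 1.699]
ft_force: [-4.3, -0.1, 6.4]
opening: 0.214
grip_force: 30.0
```

```bash
python3 -c "from h import *; rep()"
```

```text
t 9.55 r 74.1 psi 155.1 Fr -2.2 Ft(cw resist) -3.7 Fz 6.4 z 279.2 tilt [3.141e+00 1.000e-03 1.699e+00] qv 0.002 M [-0.13  0.72  0.01]
```

Call:
{"fn": "jog_arm", "kwargs": {"motion": [[[-3.5,-12.5,0],0],[[-5.5,-25,0],0],[[-5.5,-37.5,0],0],[[-3.5,-50,0],0],[[1,-62,0],0]]}}

```text
t: 10.05
eef_pos: [528.1, -158.4, 279.4]
tcp_rot: [3.136, 0.004, 1.699]
ft_force: [7.1, -5.2, 0.8]
opening: 0.216
grip_force: 30.0
```

```bash
python3 -c "from h import *; rep()"
```

```text
t 10.05 r 73.5 psi -156.5 Fr 3.0 Ft(cw resist) 8.2 Fz 0.8 z 279.4 tilt [3.136 0.004 1.699] qv 0.303 M [-0.95 -1.8   0.03]
```

Call:
{"fn": "jog_arm", "kwargs": {"motion": [[[6.5,-11,0],0],[[14.5,-20.5,0],0],[[24.5,-29,0],0],[[35.5,-35.5,0],0],[[47.5,-39.5,0],0]]}}

```text
t: 10.55
eef_pos: [481.3, -116.7, 279.3]
tcp_rot: [3.14, 0.005, 1.699]
ft_force: [-5.1, -12.5, 7.0]
opening: 0.213
grip_force: 30.0
```

```bash
python3 -c "from h import *; rep()"
```

```text
t 10.55 r 73.2 psi -106.0 Fr 9.7 Ft(cw resist) 9.5 Fz 7.0 z 279.3 tilt [3.14  0.005 1.699] qv 0.178 M [-2.44  0.72 -0.  ]
```

Call:
{"fn": "jog_arm", "kwargs": {"motion": [[[12.5,-3.5,0],0],[[25.5,-3.5,0],0],[[38,-1.5,0],0],[[50.5,3,0],0]]}}

```text
t: 10.95
eef_pos: [477.3, -65.5, 279.2]
tcp_rot: [-3.141, 0.004, 1.699]
ft_force: [-6.3, -11.2, 8.5]
opening: 0.214
grip_force: 30.0
```

```bash
python3 -c "from h import *; rep()"
```

```text
t 10.95 r 74.6 psi -65.3 Fr 2.6 Ft(cw resist) 12.6 Fz 8.5 z 279.2 tilt [-3.141  0.004  1.699] qv 0.281 M [-2.16  1.2  -0.02]
```

Call:
{"fn": "jog_arm", "kwargs": {"motion": [[[3,1.5,0],0],[[6,3,0],0],[[8.5,5,0],0],[[11.2,6.7,0],0]]}}

```text
t: 11.35
eef_pos: [482.1, -53.5, 279.2]
tcp_rot: [-3.14, 0.003, 1.7]
ft_force: [-10.5, -9.2, 11.0]
opening: 0.217
grip_force: 30.0
```

```bash
python3 -c "from h import *; rep()"
```

```text
t 11.35 r 74.7 psi -55.4 Fr 5.1 Ft(cw resist) 12.9 Fz 11.0 z 279.2 tilt [-3.14e+00  3.00e-03  1.70e+00] qv 0.067 M [-1.69  2.11 -0.03]
```

Call:
{"fn": "jog_arm", "kwargs": {"motion": [[[2.5,2,0],0],[[5,4,0],0],[[7.5,6,0],0],[[10,8.3,0],0]]}}

```text
t: 11.75
eef_pos: [488.8, -42.4, 279.2]
tcp_rot: [-3.139, 0.002, 1.699]
ft_force: [-12.2, -7.4, 12.3]
opening: 0.219
grip_force: 30.0
```

```bash
python3 -c "from h import *; rep()"
```

```text
t 11.75 r 74.9 psi -45.5 Fr 5.3 Ft(cw resist) 13.3 Fz 12.3 z 279.2 tilt [-3.139e+00  2.000e-03  1.699e+00] qv 0.064 M [-1.48  2.31 -0.05]
```

Call:
{"fn": "jog_arm", "kwargs": {"motion": [[[2.3,2.3,0],0],[[4.5,4.7,0],0],[[6.7,7.1,0],0],[[8.7,9.7,0],0]]}}

```text
t: 12.15
eef_pos: [497.4, -32.5, 279.2]
tcp_rot: [-3.139, 0.002, 1.699]
ft_force: [-11.5, -8.4, 12.0]
opening: 0.213
grip_force: 30.0
```

Run:
```python
from h import *
rep()
for i in range(3): read_camera("wrist"); rep()
```

```text
t 12.15 r 75.2 psi -35.5 Fr 1.6 Ft(cw resist) 14.1 Fz 12.0 z 279.2 tilt [-3.139e+00  2.000e-03  1.699e+00] qv 0.056 M [-1.46  2.29 -0.01]
t 12.2 r 75.2 psi -35.2 Fr 3.2 Ft(cw resist) 12.3 Fz 12.5 z 279.2 tilt [-3.140e+00  2.000e-03  1.699e+00] qv 0.01 M [-1.14  2.07  0.02]
t 12.25 r 75.2 psi -35.2 Fr 4.1 Ft(cw resist) 10.8 Fz 11.4 z 279.2 tilt [-3.14e+00  2.00e-03  1.70e+00] qv 0.006 M [-1.06  1.85 -0.11]
t 12.3 r 75.2 psi -35.2 Fr 3.2 Ft(cw resist) 11.5 Fz 11.7 z 279.2 tilt [-3.140e+00  2.000e-03  1.699e+00] qv 0.004 M [-1.05  1.82 -0.04]
```

Call:
{"fn": "jog_arm", "kwargs": {"motion": [[[1.8,2.7,0],0],[[3.5,5.5,0],0],[[5,8.4,0],0],[[6.5,11.3,0],0]]}}

```text
t: 12.7
eef_pos: [507.5, -24.5, 279.2]
tcp_rot: [-3.139, 0.002, 1.699]
ft_force: [-13.7, -5.8, 12.4]
opening: 0.215
grip_force: 30.0
```

Run:
```python
from h import *
rep()
for i in range(3): read_camera("wrist")
rep(); s=state(); print(s["eef_pos"],s["joints"])
```

```text
t 12.7 r 75.3 psi -25.6 Fr 2.6 Ft(cw resist) 14.7 Fz 12.4 z 279.2 tilt [-3.139e+00  2.000e-03  1.699e+00] qv 0.057 M [-1.21  2.45 -0.02]
t 12.85 r 75.3 psi -25.3 Fr 2.1 Ft(cw resist) 11.7 Fz 11.9 z 279.2 tilt [-3.140e+00  1.000e-03  1.699e+00] qv 0.003 M [-0.89  2.02 -0.03]
[507.84421436 -24.31335174 279.20877206] [-0.17695149  0.28317     1.78524192 -0.00201824  1.07456126 -0.30462281]
```

About 14.5 N when moving steadily, against 9 N free, so the clamp is near 125 N. I'll stop here, release, turn the fingers tangential, and lift off to check.

Call:
{"fn": "jog_arm", "kwargs": {"motion": [[[0,0,0],0],[[0,0,0],0],[[0,0,0],0],[[0,0,0],0],[[0,0,0],0]], "grip": 0.55}}

```text
t: 13.35
eef_pos: [509.1, -23.9, 277.9]
tcp_rot: [3.142, 0.0, 1.699]
ft_force: [-0.1, 0.3, -0.1]
opening: 0.447
grip_force: 0.0
```

Call:
{"fn": "jog_arm", "kwargs": {"motion": [[[0,0,-35],0],[[-10,0,-60],-0.15],[[-25,15,-60],-0.3],[[-50,25,-60],-0.44],[[-50,25,-60],-0.44]]}}

```text
t: 13.85
eef_pos: [541.3, -72.2, 337.6]
tcp_rot: [-3.141, 0.0, 2.142]
ft_force: [-0.9, -0.2, -0.5]
opening: 0.45
grip_force: 0.0
```

Run:
```python
from h import *
p=read_camera("wrist"); rep(); s=state(); print(s["eef_pos"],s["ft_force"]); cv2.imwrite("pics/w6.png",p["img"])
hsv=cv2.cvtColor(p["img"],cv2.COLOR_BGR2HSV); r=((hsv[...,0]<8)|(hsv[...,0]>172))&(hsv[...,1]>150)&(hsv[...,2]>90); r[:,:180]=0;r[:,430:]=0
n,l,st,ce=cv2.connectedComponentsWithStats(r.astype(np.uint8))
for i in range(1,n):
    if st[i,4]>60: print(st[i],ce[i],back(p,ce[i],270))
a=np.radians(122.7); e=np.array([np.cos(a),np.sin(a)])
for z in(246,292): print(z,proj(p,np.append(np.array([548.5,-87.7])+74*e,z)))
print(proj(p,np.array([548.5,-87.7,262])))
```

```text
t 13.9 r 18.4 psi -18.5 Fr 1.4 Ft(cw resist) -0.2 Fz -0.1 z 337.5 tilt [-3.141 -0.     2.137] qv 0.071 M [ 0.   -0.1  -0.04]
[540.47413369 -71.11893952 337.47430434] [-0.40373259  1.34589442 -0.09942862]
[ 299  155   36   39 1093] [316.47209515 174.07044831] [508.24876753 -26.82438588 270.        ]
246 [318.63432426 169.30302602]
292 [317.58884022 175.69515117]
[318.51656267 284.54425234]
```

View pics/w6.png

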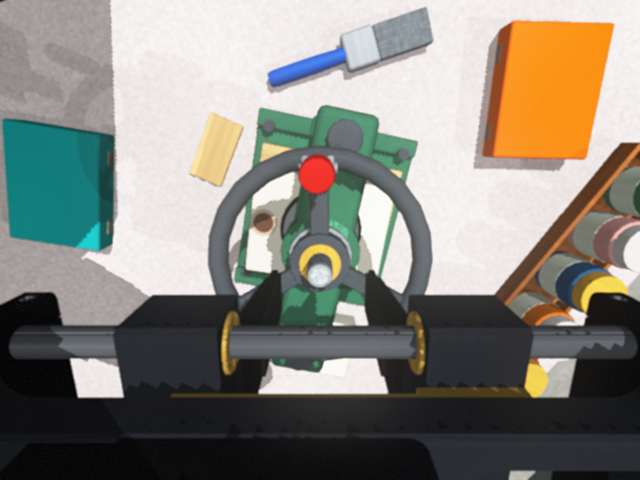

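The handle stands upright, its top at (317,174) where predicted. I'll grip it with the fingers tangential and fold it along the arc.

Call:
{"fn": "jog_arm", "kwargs": {"motion": [[[30,-2,0],0],[[56,-2,0],0],[[56,-2,20],0],[[56,-2,52],0],[[56,-2,52],0]]}}

```text
t: 14.4
eef_pos: [506.6, -23.3, 283.2]
tcp_rot: [-3.137, -0.004, 2.137]
ft_force: [-0.4, 1.3, -0.5]
opening: 0.45
grip_force: 0.0
```

Call:
{"fn": "jog_arm", "kwargs": {"motion": [[[0,0,0],0],[[0,0,0],0],[[0,0,0],0],[[0,0,0],0],[[0,0,0],0]], "grip": 1}}

```text
t: 14.9
eef_pos: [507.8, -24.8, 287.1]
tcp_rot: [-3.141, 0.001, 2.139]
ft_force: [-7.5, -3.3, 6.6]
opening: 0.215
grip_force: 30.0
```

```bash
python3 -c "from h import *; rep()"
```

```text
t 14.9 r 74.9 psi -25.5 Fr 1.3 Ft(cw resist) 8.1 Fz 6.6 z 287.1 tilt [-3.141e+00  1.000e-03  2.139e+00] qv 0.002 M [-0.78  1.02 -0.01]
```

Call:
{"fn": "jog_arm", "kwargs": {"motion": [[[-5,-0.7,0.5],0],[[-11,-0.7,2],0],[[-17,-0.7,4.5],0],[[-22,-0.7,7.5],0],[[-26.5,-0.7,11.5],0]]}}

```text
t: 15.4
eef_pos: [522.4, -47.6, 276.8]
tcp_rot: [3.14, 0.003, 2.139]
ft_force: [-5.2, -3.3, 17.6]
opening: 0.21
grip_force: 30.0
```

```bash
python3 -c "from h import *; rep()"
```

```text
t 15.4 r 47.9 psi -25.8 Fr 0.1 Ft(cw resist) 6.2 Fz 17.6 z 276.8 tilt [3.140e+00 3.000e-03 2.139e+00] qv 0.082 M [-0.51  0.92  0.05]
```

Call:
{"fn": "jog_arm", "kwargs": {"motion": [[[-3,0,4],0],[[-5.5,0,9],0],[[-8,0,15],0],[[-9,0,20],0],[[-9.5,0,24.5],0]]}}

```text
t: 15.9
eef_pos: [529.1, -57.6, 252.7]
tcp_rot: [3.139, 0.008, 2.139]
ft_force: [0.7, -15.8, 14.9]
opening: 0.214
grip_force: 30.1
```

```bash
python3 -c "from h import *; rep()"
```

```text
t 15.9 r 35.8 psi -25.4 Fr -13.6 Ft(cw resist) 7.9 Fz 14.9 z 252.7 tilt [3.139 0.008 2.139] qv 0.105 M [-2.68 -0.17  0.21]
```

Call:
{"fn": "jog_arm", "kwargs": {"motion": [[[0,0,2],0],[[0,0,3],0],[[0,0,3],0]]}}

```text
t: 16.2
eef_pos: [529.1, -57.7, 249.6]
tcp_rot: [3.139, 0.008, 2.139]
ft_force: [2.3, -17.5, 12.1]
opening: 0.213
grip_force: 30.1
```

Call:
{"fn": "jog_arm", "kwargs": {"motion": [[[0,0,0],0],[[0,0,0],0],[[0,0,0],0],[[0,0,0],0]], "grip": 0.55}}

```text
t: 16.6
eef_pos: [527.1, -54.8, 247.0]
tcp_rot: [-3.142, -0.0, 2.139]
ft_force: [-0.4, -0.3, 0.1]
opening: 0.437
grip_force: 0.0
```

Call:
{"fn": "jog_arm", "kwargs": {"motion": [[[0,0,-35],0],[[-20,0,-70],0],[[-50,0,-90],0],[[-50,0,-90],0],[[-50,0,-90],0]], "grip": 1}}

```text
t: 17.1
eef_pos: [553.8, -97.0, 336.3]
tcp_rot: [-3.141, -0.001, 2.138]
ft_force: [-0.5, -0.8, -1.0]
opening: 0.083
grip_force: 0.0
```

Run:
```python
from h import *
p=read_camera("wrist"); q=read_camera("scene"); s=state(); print(s["eef_pos"],s["ft_force"])
i=q["img"][180:320,200:360]; cv2.imwrite("pics/c7.png",np.hstack([cv2.resize(p["img"],(400,300)),cv2.resize(i,(400,300),interpolation=cv2.INTER_CUBIC)]))
hsv=cv2.cvtColor(p["img"],cv2.COLOR_BGR2HSV); r=((hsv[...,0]<8)|(hsv[...,0]>172))&(hsv[...,1]>150)&(hsv[...,2]>90); r[:,:180]=0;r[:,430:]=0
n,l,st,ce=cv2.connectedComponentsWithStats(r.astype(np.uint8))
for i in range(1,n):
    if st[i,4]>60: print(st[i],ce[i],back(p,ce[i],234))
a=np.radians(122.7); e=np.array([np.cos(a),np.sin(a)])
for t in(0,.15,.3,.45):
  print(t,[proj(p,np.append(np.array([548.5,-87.7])+(74-d*np.cos(t))*e,234+d*np.sin(t))) for d in(12,58)])
```

```text
[553.34609346 -96.38125895 335.86977283] [ 0.10890681 -0.14184168 -0.13051084]
[ 307  141   32   73 2154] [322.7270195  177.31569174] [526.68217315 -53.88399837 234.        ]
0 [array([322.78177071, 144.47396864]), array([322.94305102, 212.15807803])]
0.15 [array([322.77840584, 144.27757528]), array([322.93281627, 213.61164775])]
0.3 [array([322.77405836, 143.65985066]), array([322.91739129, 213.18015936])]
0.45 [array([322.76880392, 142.62509669]), array([322.89653594, 210.65711117])]
```

View pics/c7.png

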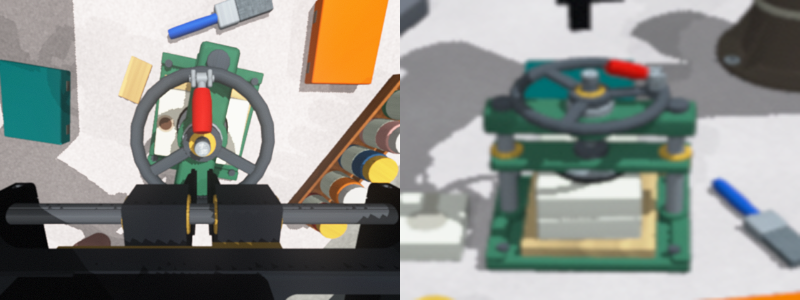

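Folded nearly flat, though in the scene view the grip at (628,68) may still be tilted a little. I'll press it down with the closed fingertips.

Call:
{"fn": "jog_arm", "kwargs": {"motion": [[[25,0.5,0],0],[[40,0.5,10],0],[[40,0.5,40],0],[[40,0.5,58],0],[[40,0.5,58],0]]}}

```text
t: 17.7
eef_pos: [531.7, -62.2, 276.7]
tcp_rot: [-3.138, -0.003, 2.14]
ft_force: [0.7, 0.4, 0.5]
opening: 0.005
grip_force: 0.0
```

Call:
{"fn": "jog_arm", "kwargs": {"motion": [[[0,0,2],0],[[0,0,4],0],[[0,0,6],0],[[0,0,7],0],[[0,0,7],0]]}}

```text
t: 18.2
eef_pos: [533.3, -63.4, 272.4]
tcp_rot: [3.141, 0.001, 2.139]
ft_force: [0.7, -1.6, 3.5]
opening: 0.002
grip_force: 1.5
```

Call:
{"fn": "jog_arm", "kwargs": {"motion": [[[0,0,1],0],[[0,0,2],0],[[0,0,3],0],[[0,0,3],0],[[0,0,3],0]]}}

```text
t: 18.7
eef_pos: [533.1, -63.2, 269.2]
tcp_rot: [3.141, 0.001, 2.139]
ft_force: [1.1, -1.4, 6.2]
opening: 0.001
grip_force: 2.9
```

Call:
{"fn": "jog_arm", "kwargs": {"motion": [[[0,0,0.5],0],[[0,0,1],0],[[0,0,1],0]]}}

```text
t: 19.0
eef_pos: [533.4, -63.2, 268.8]
tcp_rot: [3.14, 0.001, 2.139]
ft_force: [1.5, -2.0, 11.4]
opening: 0.001
grip_force: 5.3
```

The handle is on its stop: the tips are level with a flat handle's top and the force is rising. I'll retreat and check.

Call:
{"fn": "jog_arm", "kwargs": {"motion": [[[0,0,-30],0],[[-20,0,-70],0],[[-60,0,-110],0],[[-90,0,-110],0],[[-90,0,-110],0]]}}

```text
t: 19.5
eef_pos: [582.5, -141.4, 377.8]
tcp_rot: [-3.142, 0.0, 2.137]
ft_force: [-0.0, 0.1, -1.0]
opening: 0.004
grip_force: 0.0
```

Run:
```python
from h import *
p=read_camera("wrist"); q=read_camera("scene"); s=state(); print(s["eef_pos"],s["ft_force"])
i=q["img"][180:320,200:360]; cv2.imwrite("pics/c8.png",np.hstack([cv2.resize(p["img"],(400,300)),cv2.resize(i,(400,300),interpolation=cv2.INTER_CUBIC)]))
```

```text
[ 580.96530902 -138.99607316  376.75306063] [ 1.10014502  0.21849259 -0.39942418]
```

View pics/c8.png

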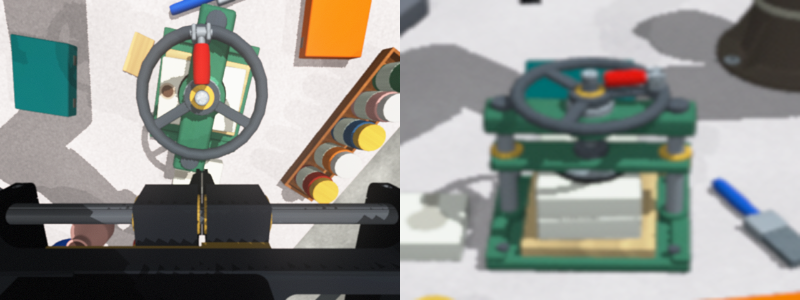

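The handle now lies flat on the wheel (625,77), the mould halves are in line, and nothing is touched. Handing in.

```bash
python3 -c "
from cell import job_done; print(job_done())"
```

```text
the job is handed in; nothing more can be done
None
```

I've handed the job in: the mould is clamped at roughly 125 N, estimated from the crank force (about 14.5 N against 9 N running free), and the handle is folded flat; no verdict came back.

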